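Return two thickness plates to their graded spring-slot holder

ROBOT

A 6-joint arm with a two-finger parallel gripper is mounted at the origin on the work surface; the furniture and walls round the work are solid. World frame = base frame: x ahead of the robot, y to its left, z up, the work surface at z = 0. Lengths are in mm, angles in rad, forces in N, time in s.
With the tool pointing down it reaches from about 275 to 825 mm from the base axis. Payload 4.9 kg.
Tool frame: the origin (TCP) lies at the very end of the fingers, on their centre line; the grasp point (between the pads) lies 19 mm behind it; z points along the fingers, y is the direction in which the jaws open and shut (so a half turn about z gives the same grasp; the last joint's range is limited). The gripper opens to 85 mm and grips with 20 to 120 N. Pads are 22 mm wide; open, the fingers measure 114 mm over their backs; the gripper's body (76 mm by 85 mm) begins 54 mm behind the grasp point. The pads swing forward as they close: fully open they stand 13 mm farther back than shut.
Start: joints at [-1.296, 0.326, -0.193, 1.052, 0, 1.437], TCP at [218.643, -504.692, 231.281] pointing down, gripper open.
Joint ranges: [-2.65, 2.65], [-0.97, 1.79], [-1.3, 1.35], [-1.93, 2.1], [-1.47, 1.37], [-3.14, 3.14]. Speed limits (rad/s): [2.57, 2.57, 3.14, 3.14, 3.14, 3.14].

INTERFACE

Orientations are given as [roll, pitch, yaw] about the fixed x, y, z axes, in that order (R = Rz(yaw) Ry(pitch) Rx(roll)).
In Python, from bench import bot, solve_ik, imaging gives the robot as it stands. Calls block until the motion is done:
- bot.move_ptp(position, orientation): joint-space move of the TCP to a pose.
- bot.movel(position, rot=None, max_speed=150, threshold=None): straight line of the TCP; rot=None keeps the orientation; max_speed is the mean speed in mm/s. With threshold (N) it stops when the force on the tool has changed by that much, and returns True; else False.
- bot.move_j(angles): joint-space move.
- bot.grip(opening, effort=None): opening from 0.0 (shut) to 1.0 (fully open); effort is the grip in N (None keeps the last); returns when the fingers have stopped.
- bot.dwell(seconds).
- solve_ik(position, orientation): joint angles nearest the present ones, or None.
- bot.get_state(): the state.
- imaging.capture(name): name is "side" or "top" or "wrist"; returns the picture (400x640x3 uint8, blue, green, red); there is no depth.
- imaging.camera_model(name): a dict with "K" (3x3 intrinsics, pixels), "position" and "rotation" of the camera in the world. Camera axes: x right, y up, looking along -z (the intrinsics and any distortion apply to the point x, -y, -z); pixel columns grow to the right and rows downward; lengths in mm; the calibration is good to about 2 mm. A picture is of the moment at which its call begins: read the wrist's pose just before it. camera_model takes no time and is no camera call; for the wrist camera it gives the pose at the moment of the call.
A pose or a line that the arm cannot do raises bot.IKError and nothing moves.
- bot.sign_off(): hands the job in, once; it reports no verdict.
The state is a dict: "t": time; "qpos": joint angles; "joint_velocities": joint speeds; "effort": joint torques, N m; "tcp_pos": TCP position; "orientation": TCP orientation; "contact_force": force on the tool from outside, world axes, zero at the start; "wrist_torque": the same for the moment, N m; "opening": opening from 0.0 (shut) to 1.0 (fully open).
Only numpy, scipy, OpenCV 4.12 (cv2) and the standard library are available. Lean on these libraries where they do the work, as an engineer would, in place of code of your own. Each camera call takes 0.05 s, during which the arm holds its last target.

TASK

Put the two loose aluminium thickness plates back in the black slot holder, each standing upright in the narrowest slot that will take it: the thickness is not marked, so find the slot by feel and never force a plate that stops at a mouth. Press each plate gently down past its leaf spring until it stands fully home on the floor of its slot, and let go. Leave the plate that is already in the holder, and the loupe, bottle and steel block beside it, as they are.

Things in the scene. Friction and masses are not known exactly. Their poses are not given: they have to be found in the camera images.
- plate_a: loose plain aluminium plate standing upright on the bench, 45 mm wide (its x axis) x 58 mm tall (its z axis), small dark hole near the top; thickness (its y axis) is 10, 13 or 16 mm, not told: find it by feel. About 70 to 115 g. Origin: centre of the underside. Half a turn about z makes no difference
- plate_b: a second plate like plate_a, of another thickness out of 10, 13 and 16 mm, which is not told; origin and axes as plate_a
- plate_home: the 19 mm plate of the set, same outline, already standing home in slot_4; origin: centre of its underside; leave it alone
- holder: black slotted block, fixed: 67 mm (its x) x 122 mm (its y) x 34 mm high, aluminium foot 73 x 158 x 5 mm. Four slots in a row along its y, each running along its x, narrowest (slot_1) at the +y end; walls of 12 mm between slots. Force between a loose plate and the holder must stay under 30 N; touching a mouth at 15 mm/s can pass that, at 8 mm/s not. Origin: centre of the underside, on the bench
- slot_1 (a point): centre of the mouth of the narrowest slot, on the block's top face; empty, 11 mm wide. Every slot is 49 mm long, 24 mm deep (floor 10 mm above the bench), 1 mm wider than its plate, with 1.5 mm chamfers along the mouth, so a plate one size (3 mm) too thick stops within about 2 mm of the mouth. Axes as the holder
- slot_2 (a point): centre of the mouth of the second slot, 14 mm wide, empty; axes as the holder. In the -y wall of each slot a leaf spring bulges 3.5 mm into the slot, from 6 to 23 mm below the mouth, crest 14.5 mm below. Pushing past it takes a few newtons, up to about 11 N at the crest, with the friction; the plate does not sink past it by its weight
- slot_3 (a point): centre of the mouth of the third slot, 17 mm wide, empty; axes as the holder. On each slot's floor lies a firm rubber pad, 24 mm below the mouth, that gives 1 mm (12 N per mm) and then stops dead: a rise of some newtons above the spring's drag means home
- slot_4 (a point): centre of the mouth of the widest slot, 20 mm wide, taken by plate_home; axes as the holder. The slots' centres lie at +43.5, +19, -8.5 and -39 mm along the holder's y axis; the size pips on the block's front face count 1 to 4 from the narrowest
- loupe: bystander: black stand loupe, 33 mm across, 35 mm high; origin: centre of the underside
- oil_bottle: bystander: dropper bottle, 35 mm across, 100 mm high, behind the holder; origin: centre of the underside
- test_block: bystander: round ground steel hardness block, 50 mm across, 12 mm high, lying left of the holder; origin: centre of the underside
There are look-alikes about, which are no part of the job. Of the things shaped like the holder, the black one is meant.

How it is judged:
By the outcome, as a careful person would: the job done as asked, in the order asked, and still so for the second after the job is handed in, with the robot touching nothing.
It also fails if it takes over 72 s, if anything falls off the work surface, if the arm or the gripper's body presses on something with over 40 N, if the wrist force passes 120 N, or if a joint passes its speed limit or range.

## Working session

There is one attempt and no reset: what is moved stays moved. The work goes in short steps, each a Python script; the robot and the scene stay as the last script left them, time stands still between calls to the robot, and variables do not carry over. Pictures are saved under pics/ and viewed, and the job is handed in when it is done.

```bash
ls; mkdir -p pics
python3 - <<'E'
from bench import bot, imaging
import cv2
print(bot.get_state())
for n in ("side","top","wrist"):
    m=imaging.camera_model(n); print(n,m)
    cv2.imwrite(f"pics/{n}0.png",imaging.capture(n))
E
```

```text
pics
{'t': 0.0, 'qpos': array([-1.29619047e+00,  3.26973210e-01, -1.93570674e-01,  1.05201333e+00,
       -1.84848789e-05,  1.43662466e+00]), 'joint_velocities': array([-0.00042801, -0.00082519,  0.00136981, -0.00059059, -0.0020123 ,
       -0.00091449]), 'effort': array([-1.91712993e-04, -4.43395936e+01,  2.62442869e+01,  1.54956803e-02,
       -2.48172519e-04,  2.42556899e-05]), 'tcp_pos': array([ 218.47848906, -504.10960642,  230.49088963]), 'orientation': array([-3.13984512e+00, -2.17233809e-04,  4.08777352e-01]), 'contact_force': array([-0.08639646, -0.29446129, -0.12421431]), 'wrist_torque': array([0.02745211, 0.02483254, 0.01908601]), 'opening': 1.0015331930039795}
side {'K': array([[446.91729999,   0.        , 320.5208812 ],
       [  0.        , 446.91729999, 209.24853892],
       [  0.        ,   0.        ,   1.        ]]), 'position': array([ 830.34002282, -289.9290335 ,  746.97723451]), 'rotation': array([ 0.71137592, -0.01435192,  0.82476513])}
top {'K': array([[417.85441948,   0.        , 319.68685349],
       [  0.        , 417.85441948, 202.24330121],
       [  0.        ,   0.        ,   1.        ]]), 'position': array([327.72753128, 120.14003609, 995.98301948]), 'rotation': array([ 0.08150534, -0.02345075, -1.56940459])}
wrist {'K': array([[292.40213526,   0.        , 322.66818218],
       [  0.        , 292.40213526, 197.20960033],
       [  0.        ,   0.        ,   1.        ]]), 'position': array([ 282.53040045, -475.88920288,  373.44646227]), 'rotation': array([-0.2796239 ,  0.0014644 , -1.16234629])}
```

View pics/side0.png

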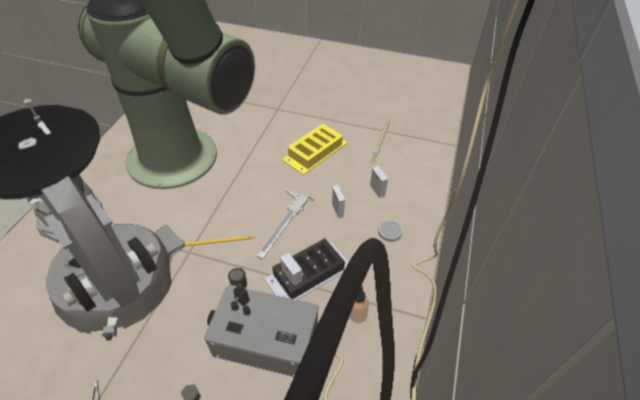

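View pics/top0.png

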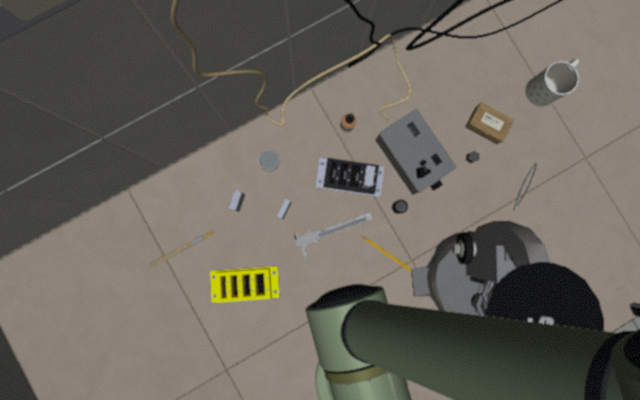

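View pics/wrist0.png

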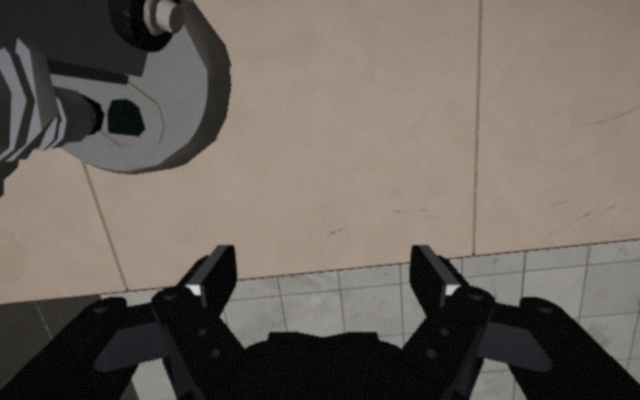

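Side view: the black holder is at about (310,268), with its plate at (291,268). The loose plates are at (338,200) and (379,181), and the yellow look-alike holder is at (316,148). Top view: black holder (350,175), plates (285,208) and (236,200), steel disc (269,160), loupe (400,207), bottle (348,122).

```bash
cat > h.py <<'E'
import numpy as np, cv2
from bench import bot, imaging, solve_ik
from scipy.spatial.transform import Rotation as Ro
from scipy.optimize import least_squares
def cam(n,m=None):
    m=m or imaging.camera_model(n)
    return m["K"],np.array(m["position"]),Ro.from_euler("xyz",m["rotation"]).as_matrix()
def ray(c,px):
    K,p,R=c; d=R@np.array([(px[0]-K[0,2])/K[0,0],-(px[1]-K[1,2])/K[1,1],-1.]); return p,d/np.linalg.norm(d)
def onz(c,px,z):
    p,d=ray(c,px); return p+d*(z-p[2])/d[2]
def proj(c,P):
    K,p,R=c; v=R.T@(np.asarray(P,float)-p); return np.array([K[0,2]-K[0,0]*v[0]/v[2],K[1,2]+K[1,1]*v[1]/v[2]])
def tri(obs):
    A=np.zeros((3,3));b=np.zeros(3)
    for c,px in obs:
        p,d=ray(c,px);M=np.eye(3)-np.outer(d,d);A+=M;b+=M@p
    X=np.linalg.solve(A,b); return X,[np.round(proj(c,X)-px,1) for c,px in obs]
E
python3 - <<'E'
from h import *
T=cam("top");S=cam("side")
for n,px,z in [("holder",(350,175),34),("pl1",(285,208),58),("pl2",(236,200),58),("disc",(269,160),12),("loupe",(400,207),35),("bottle",(348,118),100),("caliper",(330,230),5)]:
    print(n,onz(T,px,z).round())
for n,px,z in [("holder",(310,268),34),("pl1",(338,190),58),("pl2",(379,171),58),("disc",(390,230),12)]:
    print(n,onz(S,px,z).round())
t=cv2.imread("pics/top0.png");s=cv2.imread("pics/side0.png")
cv2.imwrite("pics/tc.png",cv2.resize(t[130:230,210:410],None,fx=4,fy=4,interpolation=cv2.INTER_CUBIC))
cv2.imwrite("pics/sc.png",cv2.resize(s[150:310,250:410],None,fx=3.7,fy=3.7,interpolation=cv2.INTER_CUBIC))
E
```

```text
holder [470.  27.  34.]
pl1 [391. 176.  58.]
pl2 [409. 286.  58.]
disc [508. 218.  12.]
loupe [396. -88.  35.]
bottle [586.  37. 100.]
caliper [343.  72.   5.]
holder [480.  20.  34.]
pl1 [386. 184.  58.]
pl2 [405. 292.  58.]
disc [512. 217.  12.]
```

View pics/tc.png

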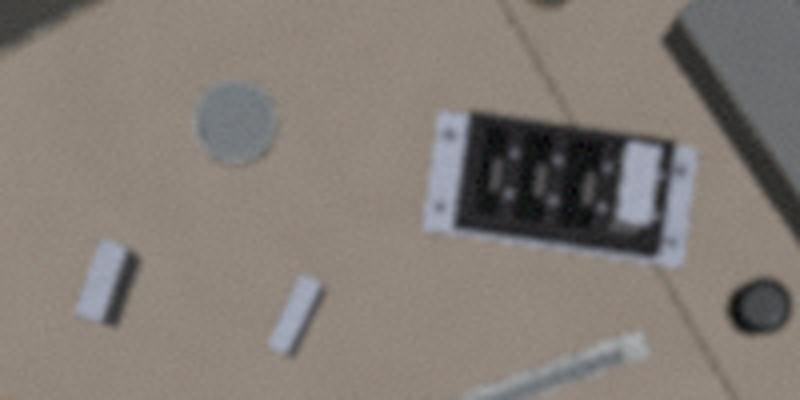

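View pics/sc.png

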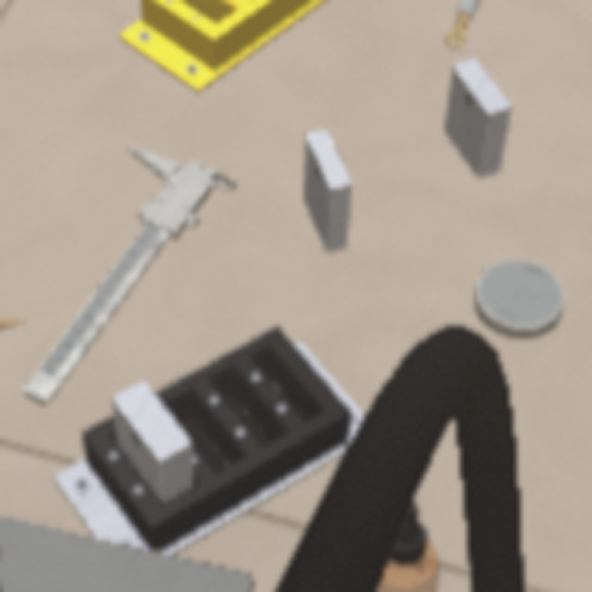

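Run:
```python
from h import *
T=cam("top");S=cam("side")
for px in [(500,222),(430,290),(545,310),(505,350)]:
    print("T",px,[onz(T,px,z).round()[:2] for z in (0,100,200,300,400)])
for px in [(45,150),(0,150),(98,140),(45,110),(110,270),(50,280),(110,320)]:
    print("S",px,[onz(S,px,z).round()[:2] for z in (0,100,200,300,400)])
# disc near y? triangulate disc centre
print(tri([(T,(545,312)),(S,(45,150))]))
print("grey box",[onz(T,px,0).round()[:2] for px in [(412,112),(455,160),(410,192)]])
print("wall", [onz(T,px,0).round()[:2] for px in [(280,110),(400,35)]])
```

```text
T (500, 222) [array([ 363., -337.]), array([ 359., -291.]), array([ 356., -245.]), array([ 352., -200.]), array([ 349., -154.])]
T (430, 290) [array([ 202., -164.]), array([ 214., -136.]), array([ 227., -107.]), array([240., -79.]), array([252., -50.])]
T (545, 310) [array([ 154., -438.]), array([ 172., -382.]), array([ 189., -326.]), array([ 207., -270.]), array([ 224., -214.])]
T (505, 350) [array([  62., -339.]), array([  89., -293.]), array([ 116., -247.]), array([ 142., -201.]), array([ 169., -155.])]
S (45, 150) [array([-230., -218.]), array([ -88., -227.]), array([  54., -237.]), array([ 196., -247.]), array([ 338., -256.])]
S (0, 150) [array([-303., -299.]), array([-151., -298.]), array([   0., -297.]), array([ 152., -295.]), array([ 304., -294.])]
S (98, 140) [array([-180., -105.]), array([ -45., -130.]), array([  91., -155.]), array([ 226., -179.]), array([ 361., -204.])]
S (45, 110) [array([-391., -156.]), array([-227., -174.]), array([ -64., -192.]), array([ 100., -210.]), array([ 263., -228.])]
S (110, 270) [array([ 204., -258.]), array([ 288., -262.]), array([ 372., -267.]), array([ 455., -271.]), array([ 539., -275.])]
S (50, 280) [array([ 148., -353.]), array([ 240., -345.]), array([ 331., -336.]), array([ 422., -328.]), array([ 514., -319.])]
S (110, 320) [array([ 304., -306.]), array([ 375., -304.]), array([ 445., -302.]), array([ 515., -300.]), array([ 586., -298.])]
(array([ 209.75599416, -253.47078535,  315.61855866]), [array([-4.7, -2.2]), array([-5.9, -1.2])])
grey box [array([ 632., -129.]), array([ 513., -232.]), array([ 435., -121.])]
wall [array([634., 194.]), array([ 827., -102.])]
```

Run:
```python
from h import *
import math
D=[math.pi,0,0]
s=bot.get_state()
p=s["tcp_pos"].copy(); p[2]=440
bot.movel(p,max_speed=250); print(bot.get_state()["t"])
bot.move_ptp([390,110,330],D); print(bot.get_state()["t"],bot.get_state()["qpos"])
bot.move_ptp([360,40,170],[math.pi,0,-0.14]); print(bot.get_state()["t"],bot.get_state()["tcp_pos"])
bot.dwell(0.15)
import pickle
m1=imaging.camera_model("wrist"); i1=imaging.capture("wrist")
bot.move_ptp([330,220,150],[math.pi,0,-0.3]); bot.dwell(0.15)
m2=imaging.camera_model("wrist"); i2=imaging.capture("wrist")
i3=imaging.capture("top"); i4=imaging.capture("side")
pickle.dump((m1,m2),open("m.pkl","wb"))
for k,i in zip("1 2 t1 s1".split(),(i1,i2,i3,i4)): cv2.imwrite(f"pics/w{k}.png",i)
print(bot.get_state()["t"],bot.get_state()["tcp_pos"],bot.get_state()["qpos"])
```

```text
1.1333
4.85 [ 9.18734360e-02 -8.67937495e-04 -3.36262786e-01  1.23522360e+00
 -3.41252989e-05 -3.04922405e+00]
5.5917 [361.2890285   39.95815739 170.96381935]
6.85 [330.57600479 219.19715572 150.17370674] [ 3.98963683e-01  1.26862868e-01 -6.85115421e-01  7.58423832e-01
 -1.13475898e-04 -2.44054658e+00]
```

View pics/w1.png

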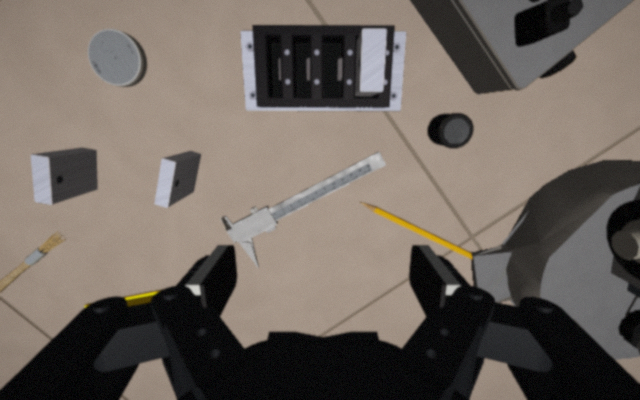

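View pics/w2.png

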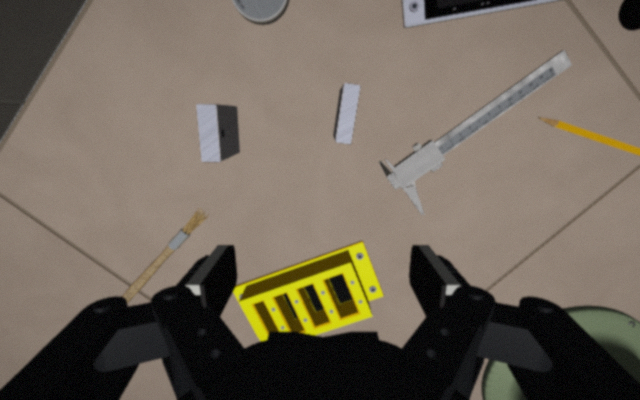

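Wrist 1 shows the black holder at about (325,67) with plate_home at (372,60), the two loose plates at (65,176) and (178,179), and the disc at (117,57). Wrist 2 shows the loose plates at (217,132) and (348,113), and the yellow holder at (310,300). Next I'm enlarging crops for corners.

Run:
```python
import cv2
a=cv2.imread("pics/w1.png");b=cv2.imread("pics/w2.png")
r=lambda i,f:cv2.resize(i,None,fx=f,fy=f,interpolation=cv2.INTER_CUBIC)
cv2.imwrite("pics/c1.png",r(a[10:120,230:420],4.2))   # holder
cv2.imwrite("pics/c2.png",r(a[135:215,20:210],4.2))
cv2.imwrite("pics/c3.png",r(b[75:170,185:370],4.2))
```

```text
(no output)
```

View pics/c1.png

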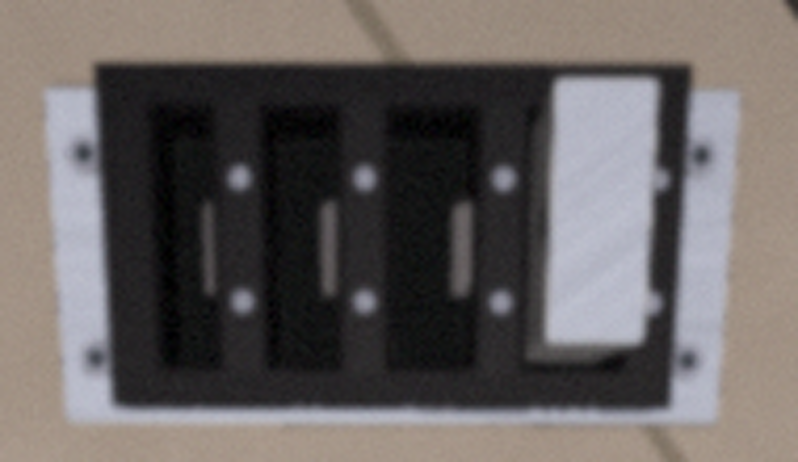

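View pics/c2.png

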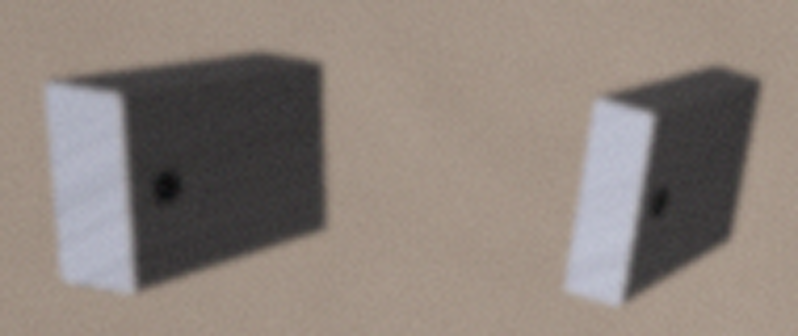

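View pics/c3.png

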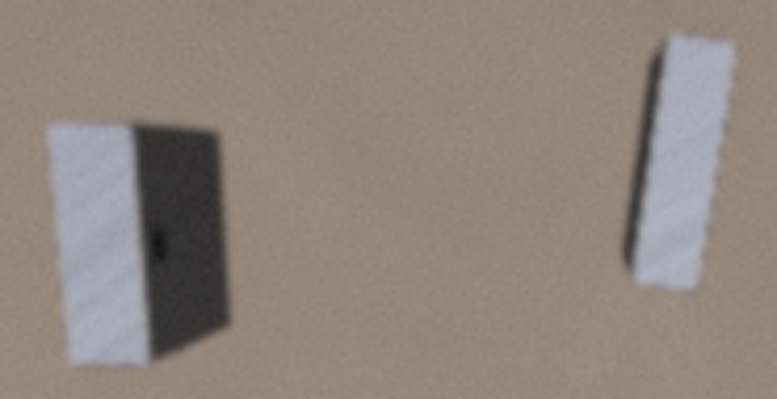

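```bash
cat > fit.py <<'E'
from h import *
import pickle
m1,m2=pickle.load(open("m.pkl","rb")); C1=cam("",m1);C2=cam("",m2);T=cam("top");S=cam("side")
def px(l,o): return [((u+.5)/4.2-.5+o[0],(v+.5)/4.2-.5+o[1]) for u,v in l]
def fit(model,obs,x0):
    f=lambda q: np.concatenate([proj(c,P)-p for c,i,p in obs for P in [model(q)[i]]])
    r=least_squares(f,x0,loss="soft_l1"); return r.x,np.sqrt(np.mean(f(r.x)**2)),np.abs(f(r.x)).max()
def box(x,y,yaw,hx,hy,z):
    c,s=np.cos(yaw),np.sin(yaw)
    return [np.array([x+c*a-s*b,y+s*a+c*b,z]) for a,b in [(hx,hy),(hx,-hy),(-hx,-hy),(-hx,hy)]]
if __name__=="__main__":
    # holder
    top=px([(97,66),(690,66),(670,405),(115,402)],(230,10)); ft=px([(45,88),(738,90),(720,422),(68,422)],(230,10))
    hm=lambda q: box(q[0],q[1],q[2],33.5,61,34)+box(q[0],q[1],q[2],36.5,79,5)
    ob=[(C1,i,p) for i,p in enumerate(top+ft)]
    print("holder w1",fit(hm,ob,[475,24,-.14]))
    hz=lambda q: box(q[0],q[1],q[2],33.5,61,q[3])+box(q[0],q[1],q[2],36.5,79,q[3]-29)
    print("holder w1 z free",fit(hz,ob,[475,24,-.14,34]))
    # top cam0 crop (offset 210,130, /4): foot corners
    f4=lambda l,o,k:[((u+.5)/k-.5+o[0],(v+.5)/k-.5+o[1]) for u,v in l]
    tf=f4([(437,110),(697,147),(682,266),(425,232)],(210,130),4)
    print("holder top",fit(hm,[(T,4+i,p) for i,p in enumerate(tf)],[475,24,-.14]))
    sf=f4([(280,328),(350,410),(157,548),(86,435)],(250,150),3.7) # block top: (-x,+y),(+x,+y),(+x,-y),(-x,-y)
    print("holder side",fit(hm,[(S,i,p) for i,p in zip([3,0,1,2],sf)],[475,24,-.14]))
    for n,a,b,g in [("L",px([(47,83),(123,92),(135,292),(62,283)],(20,135)),px([(48,123),(135,124),(150,362),(70,362)],(185,75)),[409,286,-.3,16,58]),
                  ("R",px([(597,98),(655,113),(624,304),(565,290)],(20,135)),px([(668,35),(735,42),(698,289),(634,285)],(185,75)),[391,176,-.3,10,58])]:
        pm=lambda q: box(q[0],q[1],q[2],22.5,q[3]/2,q[4])
        o1=[(C1,i,p) for i,p in enumerate(a)];o2=[(C2,i,p) for i,p in enumerate(b)]
        print(n,fit(pm,o1+o2,g))
        pf=lambda q: box(q[0],q[1],q[2],22.5,q[3]/2,58)
        print(n,"w1",fit(pf,o1,g[:4])); print(n,"w2",fit(pf,o2,g[:4]))
E
python3 fit.py
```

```text
holder w1 (array([ 4.70247478e+02,  2.51696789e+01, -1.40006433e-01]), np.float64(0.7240044571752564), np.float64(1.4485128927620963))
holder w1 z free (array([ 4.70791713e+02,  2.51565053e+01, -1.40216579e-01,  3.09789585e+01]), np.float64(0.3908885553853359), np.float64(0.9043640840478417))
holder top (array([ 4.70204856e+02,  2.52125308e+01, -1.29828381e-01]), np.float64(0.38067569510844124), np.float64(0.8860948892110514))
holder side (array([ 4.73389364e+02,  2.46147985e+01, -1.22456057e-01]), np.float64(1.6318046733584628), np.float64(4.333713315442367))
L (array([ 4.09628050e+02,  2.89446599e+02, -3.30333296e-01,  1.54939120e+01,
        5.72789409e+01]), np.float64(0.5000580703604153), np.float64(1.1083467296342633))
L w1 (array([ 4.09653463e+02,  2.88856090e+02, -3.30127627e-01,  1.52830299e+01]), np.float64(0.43035156934366), np.float64(0.8894111784953509))
L w2 (array([ 4.09591249e+02,  2.89071429e+02, -3.31871985e-01,  1.55991584e+01]), np.float64(0.6088559635378006), np.float64(1.1715987383948914))
R (array([391.03301618, 180.85213111,  -0.42930957,  12.31407451,
        56.59846266]), np.float64(0.39347916074183814), np.float64(0.7365784840346237))
R w1 (array([391.36980115, 180.15402037,  -0.43768185,  12.4310244 ]), np.float64(0.4437359926192935), np.float64(0.7883461585122689))
R w2 (array([390.94964823, 180.8907564 ,  -0.42397195,  12.13378375]), np.float64(0.405276865560017), np.float64(0.9668068957431046))
```

```bash
cat > pick.py <<'E'
from h import *
import math
def st(): return bot.get_state()
def measure(x,y,yaw):
    bot.move_ptp([x,y,95],[math.pi,0,yaw])
    bot.movel([x,y,10],max_speed=120)
    bot.grip(0.0,30); bot.dwell(0.15)
    s=st(); print("thick grip: opening",s["opening"],s["opening"]*85,"tcp",s["tcp_pos"].round(2),"rpy",s["orientation"].round(4),"F",s["contact_force"].round(1),"t",s["t"])
    return s
E
python3 - <<'E'
from pick import *
measure(391.0,180.6,-0.43)
E
```

```text
thick grip: opening 0.15142471922135908 12.871101133815522 tcp [391.17 180.62  10.18] rpy [-3.1414e+00 -3.0000e-04 -4.3000e-01] F [-1.4 -0.4  4.6] t 8.9583
```

Run:
```python
from pick import *
bot.grip(0.5); x,y,_=st()["tcp_pos"]; x,y=391.1,180.6
bot.movel([x,y,80],max_speed=150)
bot.grip(1.0)
bot.move_ptp([x,y,75],[math.pi,0,-0.43-math.pi/2])
cv2.imwrite("pics/e1.png",imaging.capture("wrist"))
bot.movel([x,y,29.5],max_speed=80)
bot.grip(0.0,70); bot.dwell(0.15)
s=st(); print(s["opening"]*85,s["tcp_pos"].round(2),s["orientation"].round(4),s["contact_force"].round(1),s["t"])
cv2.imwrite("pics/e2.png",imaging.capture("wrist"))
```

```text
43.61629585683593 [391.48 180.72  30.19] [-3.1409e+00  7.0000e-04 -2.0008e+00] [-1.1  0.5  6. ] 13.25
```

View pics/e1.png

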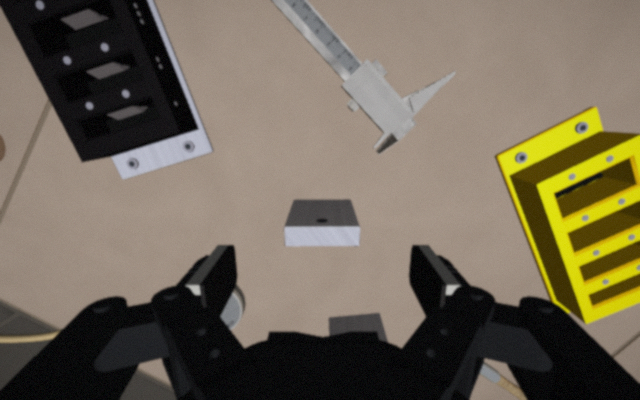

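View pics/e2.png

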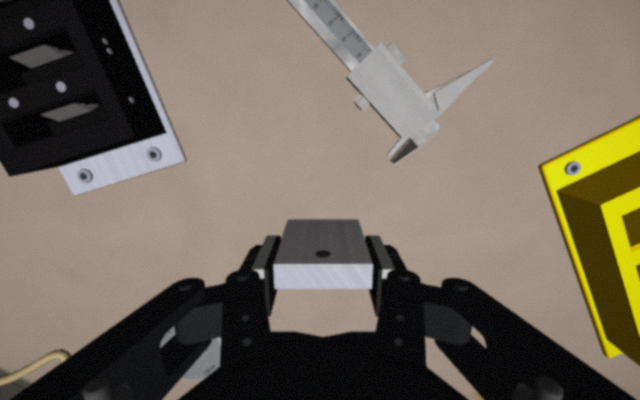

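Run:
```python
from pick import *
import pickle
s=st(); p=s["tcp_pos"]
bot.movel([391.1,180.6,90],max_speed=150)
bot.move_ptp([468,112,105],[math.pi,0,-0.14-math.pi/2]); bot.dwell(0.15)
m=imaging.camera_model("wrist"); i=imaging.capture("wrist"); pickle.dump(m,open("m3.pkl","wb"))
cv2.imwrite("pics/w3.png",i)
s=st(); print(s["opening"]*85,s["tcp_pos"].round(2),s["orientation"].round(4),s["contact_force"].round(1),s["t"])
```

```text
43.67076620930706 [466.51 112.58 104.24] [ 3.1395e+00 -3.0000e-04 -1.7097e+00] [-0.1  0.1 -1.1] 14.575
```

View pics/w3.png

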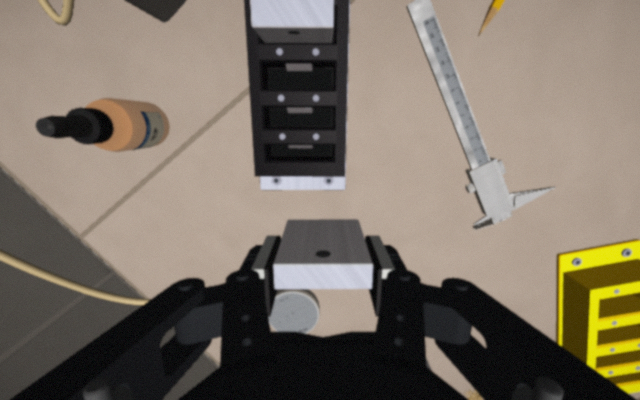

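```bash
python3 -c "
import cv2
a=cv2.imread('pics/w3.png')
cv2.imwrite('pics/c4.png',cv2.resize(a[30:200,230:370],None,fx=4.2,fy=3.5,interpolation=cv2.INTER_CUBIC))"
```

```text
(no output)
```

View pics/c4.png

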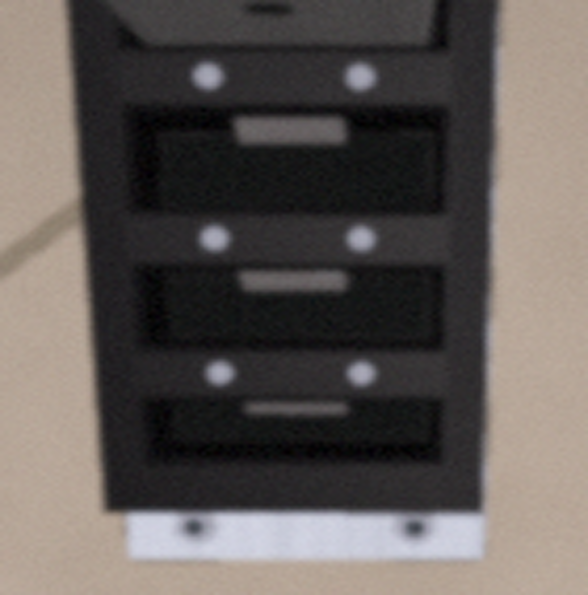

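```bash
cat > fit2.py <<'E'
from fit import *
C3=cam("",pickle.load(open("m3.pkl","rb")))
p3=lambda l:[((u+.5)/4.2-.5+230,(v+.5)/3.5-.5+30) for u,v in l]
def hm(q):
    x,y,w,a,z=q
    return box(x,y,w,33.5,61,z)+box(x,y,w,36.5,79,z-29)+sum([[np.array([x+np.cos(w)*s*a-np.sin(w)*b,y+np.sin(w)*s*a+np.cos(w)*b,z]) for s in (1,-1)] for b in (32,6,-23)],[])
o1=[(C1,i,p) for i,p in enumerate(px([(97,66),(690,66),(670,405),(115,402),(45,88),(738,90),(720,422),(68,422),(239,178),(242,302),(364,178),(365,302),(503,178),(500,301)],(230,10)))]
o3=[(C3,i,p) for i,p in zip([0,3,4,7,8,9,10,11,12,13],p3([(105,510),(482,510),(128,558),(484,558),(220,373),(361,373),(214,239),(361,239),(208,77),(360,77)]))]
for n,o in (("w1",o1),("w3",o3),("both",o1+o3)):
    for zf in (0,1):
        f=(lambda q:hm(q)) if zf else (lambda q:hm([*q,34]))
        r=fit(f,o,[470,25,-.14,14]+([34] if zf else [])); print(n,r[0].round(3),round(r[1],2),round(r[2],2))
E
python3 fit2.py
```

```text
w1 [ 4.70421e+02  2.52240e+01 -1.40000e-01  1.20370e+01] 0.56 1.28
w1 [ 4.70855e+02  2.51990e+01 -1.40000e-01  1.21570e+01  3.11780e+01] 0.34 0.88
w3 [ 4.70505e+02  2.51760e+01 -1.42000e-01  1.20110e+01] 0.32 0.6
w3 [ 4.70626e+02  2.51770e+01 -1.42000e-01  1.20970e+01  3.25100e+01] 0.17 0.36
both [ 4.70479e+02  2.51910e+01 -1.41000e-01  1.20210e+01] 0.48 1.28
both [ 4.70728e+02  2.51920e+01 -1.41000e-01  1.21330e+01  3.18600e+01] 0.3 0.93
```

```bash
cat > ins.py <<'E'
from pick import *
YAW=-0.141; RPY=[math.pi,0,YAW-math.pi/2]
HX,HY=470.6,25.2
def slot(b,dx=0): return np.array([HX+math.cos(YAW)*dx-math.sin(YAW)*b, HY+math.sin(YAW)*dx+math.cos(YAW)*b])
def loc(p):
    d=np.array(p[:2])-[HX,HY]; return np.array([math.cos(YAW)*d[0]+math.sin(YAW)*d[1],-math.sin(YAW)*d[0]+math.cos(YAW)*d[1]])
def rep(n):
    s=st(); print(n,"t%.2f"%s["t"],"z",s["tcp_pos"][2].round(2),"local",loc(s["tcp_pos"]).round(2),"F",s["contact_force"].round(1),"M",s["wrist_torque"].round(2),"open",(s["opening"]*85).round(2),s["orientation"].round(3)); return s
def go(b,z,**k): return bot.movel([*slot(b),z],**k)
E
python3 - <<'E'
from ins import *
b=19.2
bot.movel([*slot(b),85],rot=RPY,max_speed=120)
go(b,68,max_speed=40); bot.dwell(0.2); rep("above")
r=go(b,59.5,max_speed=5,threshold=8); print(r); rep("mouth")
E
```

```text
Traceback (most recent call last):
  File "ins.py", line 8, in rep
    s=st(); print(n,"t%.2f"%s["t"],"z",s["tcp_pos"][2].round(2),"local",loc(s["tcp_pos"]).round(2),"F",s["contact_force"].round(1),"M",s["wrist_torque"].round(2),"open",(s["opening"]*85).round(2),s["orientation"].round(3)); return s
                                                                                                                                                                         ^^^^^^^^^^^^^^^^^^^^^^^
AttributeError: 'float' object has no attribute 'round'
```

```bash
sed -i 's/(s\["opening"\]\*85).round(2)/round(s["opening"]*85,2)/' ins.py
python3 - <<'E'
from ins import *
b=19.2
rep("above")
r=go(b,59.5,max_speed=5,threshold=8); print(r); rep("mouth")
E
```

```text
above t16.09 z 68.19 local [ 0.22 19.2 ] F [ 0.4 -0.2 -1.4] M [-0.03 -0.01 -0.04] open 43.53 [-3.141  0.    -1.712]
False
mouth t17.94 z 59.52 local [ 0.03 19.18] F [-0.  -0.1 -1.2] M [ 0.03  0.02 -0.02] open 43.72 [-3.142  0.    -1.712]
```

Run:
```python
from ins import *
b=19.2
r=go(b,38.8,max_speed=9,threshold=16); print(r); rep("pressed")
bot.dwell(0.2);rep("later")
```

```text
False
pressed t20.39 z 39.54 local [ 0.03 19.27] F [-1.3  0.9 13.6] M [ 0.21  0.61 -0.05] open 43.3 [-3.141  0.    -1.712]
later t20.59 z 39.56 local [ 0.04 19.27] F [-2.8  0.8 12.9] M [ 0.22  0.57 -0.06] open 43.38 [-3.141  0.    -1.712]
```

Run:
```python
from ins import *
bot.grip(0.75); rep("open")
go(19.2,100,max_speed=150)
cv2.imwrite("pics/w4.png",imaging.capture("wrist")); 
bot.grip(1.0)
x,y,w=409.6,289.3,-0.331
measure(x,y,w)
```

```text
open t20.93 z 38.31 local [-0.59 19.07] F [0.2 0.5 0. ] M [-0.05  0.04 -0.  ] open 63.57 [ 3.14  -0.    -1.712]
thick grip: opening 0.18419569009767056 15.656633658301997 tcp [409.75 289.42  10.26] rpy [-3.1412e+00 -3.0000e-04 -3.3090e-01] F [-0.6 -0.7  4.5] t 24.5167
```

View pics/w4.png

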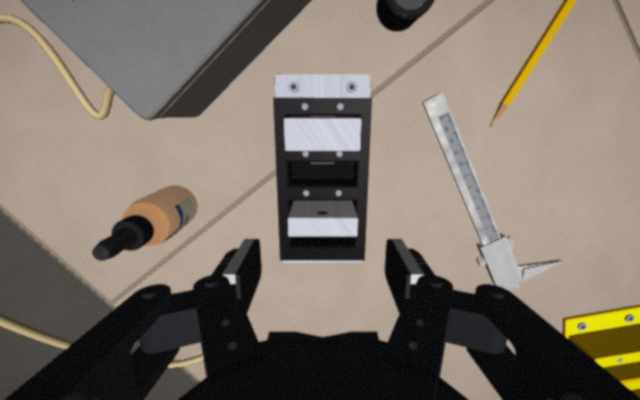

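Plate A stands in the second slot at (322,220); slot 3 at (322,172) is empty and plate_home (322,133) is in place. The second plate reads 15.7 mm between the jaws, so it's the 16 mm one and belongs in slot 3.

Run:
```python
from ins import *
w=-0.331; n=np.array([-math.sin(w),math.cos(w)])
x,y=409.65,289.35; g1=st()["tcp_pos"][:2]
bot.grip(0.5); bot.movel([x,y,80],max_speed=150); bot.grip(1.0)
bot.move_ptp([x,y,75],[math.pi,0,w-math.pi/2])
bot.movel([x,y,29.5],max_speed=80)
bot.grip(0.0,70); bot.dwell(0.15)
s=st(); off=(g1-s["tcp_pos"][:2])@n
print("plate off along n",off,s["opening"]*85,s["tcp_pos"].round(2),s["contact_force"].round(1),s["t"])
bot.movel([x,y,115],max_speed=150)
bot.move_ptp([*slot(-8.5-off),112],RPY)
bot.dwell(0.1); rep("over")
cv2.imwrite("pics/w5.png",imaging.capture("wrist"));cv2.imwrite("pics/s5.png",imaging.capture("side"))
```

```text
plate off along n -0.33677361430009306 43.21900558478297 [410.16 289.64  30.25] [ 0.1 -0.4  5.6] 28.7333
over t30.62 z 111.76 local [-0.36 -7.04] F [-0.4 -0.2 -1.4] M [-0.04  0.05 -0.01] open 43.68 [ 3.141  0.    -1.71 ]
```

View pics/w5.png

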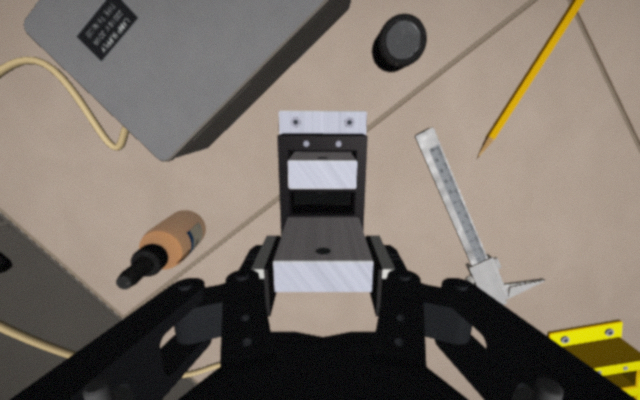

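The held plate sits square in the jaws at (322,262), above the empty slot 3; plate_home is at (322,172).

Run:
```python
from ins import *
b=-8.5+0.25
go(b,80,max_speed=80); go(b,68,max_speed=40); bot.dwell(0.2); rep("above")
r=go(b,59.5,max_speed=5,threshold=8); print(r); s=rep("mouth")
if not r and s["tcp_pos"][2]<60.2:
    r=go(b,38.8,max_speed=9,threshold=16); print(r); rep("pressed"); bot.dwell(0.2); rep("later")
```

```text
above t31.93 z 68.15 local [ 0.17 -8.25] F [ 0.3  0.7 -1.5] M [ 0.02 -0.04  0.01] open 43.67 [-3.141  0.    -1.712]
False
mouth t33.77 z 59.54 local [ 0.02 -8.25] F [-0.1 -0.6 -1.1] M [-0.07  0.02  0.03] open 43.44 [-3.142  0.    -1.712]
False
pressed t36.23 z 39.55 local [ 0.08 -8.23] F [-1.8  0.7 13.1] M [ 0.15  0.53 -0.1 ] open 43.5 [-3.141  0.    -1.712]
later t36.42 z 39.54 local [ 0.05 -8.22] F [-2.5  0.7 13.6] M [ 0.11  0.51 -0.06] open 43.64 [-3.141 -0.    -1.712]
```

Run:
```python
from ins import *
import pickle
bot.grip(0.75); rep("open")
go(-8.25,120,max_speed=150)
bot.move_ptp([340,40,140],[math.pi,0,-0.14]); bot.dwell(0.15)
m=imaging.camera_model("wrist"); i=imaging.capture("wrist"); pickle.dump(m,open("m6.pkl","wb"))
cv2.imwrite("pics/w6.png",i); s=imaging.capture("side"); cv2.imwrite("pics/s6.png",s); t=imaging.capture("top")
r=lambda i,f:cv2.resize(i,None,fx=f,fy=f,interpolation=cv2.INTER_CUBIC)
cv2.imwrite("pics/w6c.png",r(i[0:110,220:440],3.6)); cv2.imwrite("pics/s6c.png",r(s[220:310,250:360],6))
rep("end")
```

```text
open t36.76 z 38.31 local [-0.61 -8.29] F [-0.1 -0.7 -0. ] M [-0.    0.02 -0.02] open 63.57 [ 3.14  -0.    -1.712]
end t39.13 z 139.96 local [-131.23   -3.72] F [ 1.1 -0.4  0.2] M [-0.02  0.02 -0.02] open 63.63 [ 3.142  0.    -0.14 ]
```

View pics/w6c.png

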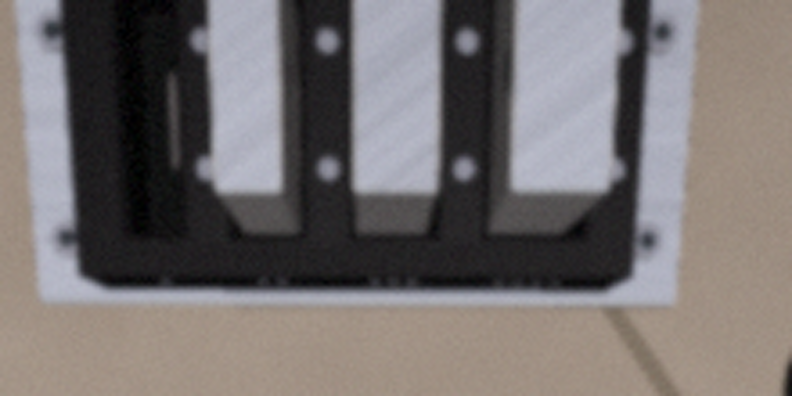

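View pics/s6c.png

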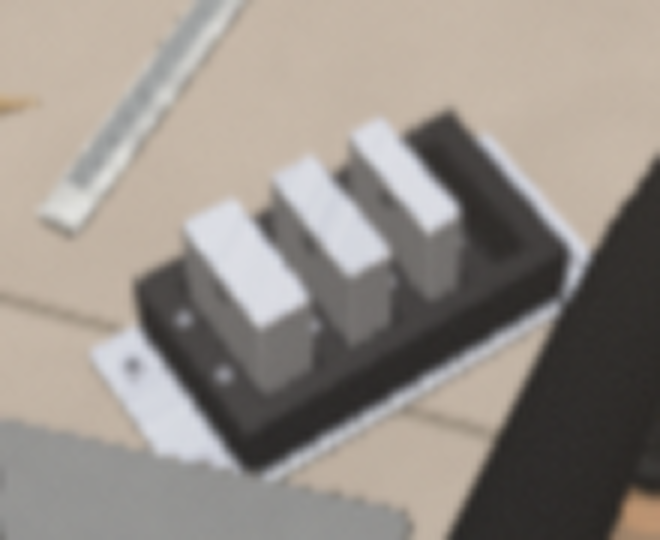

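The close wrist crop shows the front top edges of all three plates on the same row (about 193), so both new plates stand as deep as plate_home. They are upright in slots 2 and 3 with slot 1 empty, and the side crop agrees.

Run:
```python
from bench import bot
print(bot.get_state()["t"]); bot.sign_off()
```

```text
39.1333
the job is handed in; nothing more can be done
```

Both loose plates are standing home in the black holder, and the job was handed in at 39.1 s of the 72 s allowed.

- **Thickness:** I measured each plate by closing the jaws across it. They read 12.9 mm and 15.7 mm, so I took the plates as 13 mm and 16 mm, for slot_2 and slot_3. I went straight to those slots and did not try the narrower ones.
- **Insertion:** I held each plate by its edges. Each entered its mouth at 5 mm/s with almost no force. I then pressed it past the spring until the wrist force levelled at about 13 N, with the underside about 9.4 mm above the bench. That means it was resting on the rubber pad.
- **Final pictures:** Both plates stand upright, with their tops level with plate_home, and slot_1 is empty. The gripper was open and clear of everything. I did not compare the loupe, bottle and steel block with their starting positions, but the arm never went near them.
- **Disagreements:**
  - The wrist camera put the plate tops and holder top 1–3 mm lower than the stated heights. I used the stated heights, checked by the contact forces.
  - The side camera's rough estimate of the holder was about 3 mm off in x and fitted poorly, so I used the agreeing wrist views.

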